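# Post an offcut through the fold-down step of the offcut box

## Task

Swing the offcut box's upright sprung step down towards you until it snaps flat, lay the plain wooden offcut on it and push the offcut in through the flap so that it drops inside and the flap swings shut behind it. Then push the step up from underneath, past its over-centre point, until it snaps fully upright again. Leave the sanding block, mallet, gouge and wooden wedge where they are.

Things in the scene. Friction and masses are not known exactly. Their poses are not given: they have to be found in the camera images.
- offcut_box: Offcut box fixed to the bench: plywood, 170 wide (y), 130 deep (x), 121 high, closed roof, sides and back, green front. Origin: bench level under the middle of the front face; x points into the box, y along the front, z up.
- slot (a point): Middle of the sill (lower edge of the only opening), in the front face, 54 above the bench. Opening 138 wide, 55 high, sill 5 thick; a black flap hangs just behind it. Behind the sill the box is hollow down to its floor 6 above the bench: what is pushed wholly past the sill falls in; only half past, it may hang on the flap. The offcut passes best with its long side along the front.
- step (a joint): Angle (rad) of the step, an aluminium plate 140 wide reaching 104 from its hinge. 0 = upright in front of the flap, its top 154 above the bench, 33 proud of the roof; 1.571 = folded down towards the robot, level: top face 55 above the bench, underside 47 (nose 40), nothing beneath. A spring drives it away from about 0.8 rad to either stop, so past that it snaps on by itself.
- step_hinge (a point): Middle of the step's hinge axis, which runs along the box's y, 6 in front of the front face, 50 above the bench. At either stop about 3 to 5 N square to the plate at its nose starts the step moving; the force falls to nothing at about 0.8 rad.
- step_nose (a point): Middle of the step's outer edge (red nose bar, 140 long, 15 deep, 6 thick); highest point when the step is up, the edge nearest the robot when it is down. Moves with the step.
- flap (a joint): Angle (rad) of the black plastic flap, 132 wide, 53 high, hinged along its top edge; 0 = shut, grows as it swings inwards. A weak spring and its weight shut it (under 0.5 N at its lower edge).
- offcut_center (a point): Centre of the offcut, a plain pale wooden block lying flat, 42 (x) by 85 (y, long side) by 24 high; loose, about 0.05 kg.
- sanding_block_center (a point): Centre of the sanding block, a brown cork-coloured block with sandpaper round it, 62 (x) by 105 (y) by 31 high; bystander.
- mallet: Round-headed carving mallet lying down, 262 long, 82 thick; bystander. Origin under its middle.
- gouge: Broad carving chisel lying down, 215 long (x), 38 wide, 54 high; bystander. Origin under its middle.
- wedge: Small wooden wedge, 36 x 90 x 22; bystander. Origin under its middle.
Not all that is in view belongs to the job. Leave any green or red look-alike of the part that bears offcut_center alone.

How it is judged (in metres and radians):
On the way, in this order (a step that is already met when the one before it is completed fails the run):
1. the step is folded down and level (value of joint step above 1.5 rad), for 0.3 s.
2. the offcut has gone through the flap into the box and the flap has swung shut behind it, with the step still down (x of offcut_center in the frame of offcut_box between 0.012 and 0.15 m and z of offcut_center in the frame of offcut_box below 0.055 m and horizontal distance between offcut_center and offcut_box below 0.17 m and value of joint flap below 0.1 rad and value of joint step above 1.4 rad), for 0.2 s.
At the end, for the whole second after the job is handed in: The step is back upright at its stop (within 0.06 rad), the flap is shut (within 0.1 rad), and the offcut lies at rest inside the box below the sill (value of joint step below 0.06 rad and value of joint flap below 0.1 rad and x of offcut_center in the frame of offcut_box between 0.012 and 0.15 m and y of offcut_center in the frame of offcut_box between -0.085 and 0.085 m and z of offcut_center in the frame of offcut_box below 0.055 m and linear speed of offcut below 0.02 m/s); the robot touches nothing.
It fails at once if a bystander (sanding block, mallet, gouge or wedge) is shifted by more than 30 mm (distance of any of sanding_block_center, mallet, gouge, wedge from where it was at the start of the episode above 0.03 m).
It also fails if it takes over 66 s, if anything falls off the work surface, if the arm or the gripper's body presses on something with over 40 N, if the wrist force passes 120 N, or if a joint passes its speed limit or range.

## Robot

A 7-joint arm with a two-finger parallel gripper is mounted at the origin on a cart in front of the work surface, level with it; the furniture and walls round the work are solid. World frame = base frame: x ahead of the robot, y to its left, z up, the work surface at z = 0. Lengths are in mm, angles in rad, forces in N, time in s.
With the tool pointing down it reaches from about 400 to 875 mm from the base axis. Payload 19.3 kg.
Tool frame: the origin (TCP) lies at the very end of the fingers, on their centre line; the grasp point (between the pads) lies 19 mm behind it (grip_point_offset is the z of the grasp point in the tool frame, in mm); z points along the fingers, y is the line along which they close (so a half turn about z gives the same grasp; the last joint's range is limited). The gripper opens to 85 mm and grips with 20 to 120 N. Pads are 22 mm wide; open, the fingers measure 114 mm over their backs; the gripper's body (76 mm by 85 mm) begins 54 mm behind the grasp point. The pads swing forward as they close: fully open they stand 13 mm farther back than shut.
Start: joints at [1.155, 0.521, -0.036, 1.599, 0.021, 1.021, -0.113], TCP at [211.815, -588.004, 231.291] pointing down, gripper open.
Joint ranges: [-2.91, 2.91], [-0.3, 2.13], [-1.5, 1.42], [0.17, 2.43], [-1.26, 4.41], [0.16, 1.93], [-2.52, 2.52]. Speed limits (rad/s): [1.89, 1.89, 2.39, 2.39, 3.01, 3.01, 3.01].

## Interface

Orientations are given as a 3x3 rotation matrix whose columns are the frame's x, y, z axes.
In Python, from workcell import movep, movel, goto_joints, open_gripper, clamp, wait, inverse_kinematics, read_state, camera, PlanningError, finish_job, grip_point_offset gives the robot as it stands. Calls block until the motion is done:
- movep(position, orientation): joint-space move of the TCP to a pose.
- movel(position, frame=None, max_speed=150, guard=None): straight line of the TCP; frame=None keeps the orientation; max_speed is the mean speed in mm/s. With guard (N) it stops when the force on the tool has changed by that much, and returns True; else False.
- goto_joints(angles): joint-space move.
- open_gripper() and clamp(): open the fingers fully, or close them until they stop; the grip force is fixed at half the most.
- wait(seconds).
- inverse_kinematics(position, orientation): joint angles nearest the present ones, or None.
- read_state(): the state.
- camera(name): name is "scene" or "side" or "wrist"; returns a dict with "image" (400x640x3 uint8, blue, green, red), "range_z" (400x640 float32, mm along the optical axis (not along the pixel's ray), 0 where there is no reading), "fx", "fy", "cx", "cy" (pixels), "dist_coeffs" ([k1, k2, p1, p2, k3] as OpenCV has them; the pictures are not rectified), "cam_to_world" (4x4, takes a point from camera to world coordinates). Camera axes: x right, y up, looking along -z (the intrinsics and any distortion apply to the point x, -y, -z); pixel columns grow to the right and rows downward; lengths in mm; the calibration is good to about 2 mm. A picture is of the moment at which its call begins.
A pose or a line that the arm cannot do raises PlanningError and nothing moves.
- finish_job(): hands the job in; it is judged then, once.
The state is a dict: "time": time; "qpos": joint angles; "qvel": joint speeds; "joint_efforts": joint torques, N m; "eef_pos": TCP position; "tool_rot": TCP orientation; "ft_force": force on the tool from outside, world axes, zero at the start; "torque": the same for the moment, N m; "finger_gap": finger opening in mm; "gripper_force": force on a finger pad.
Only numpy, scipy, OpenCV 4.12 (cv2) and the standard library are available. Lean on these libraries where they do the work, as an engineer would, in place of code of your own. Each camera call takes 0.05 s, during which the arm holds its last target. There are 200 camera calls.

## Working session

There is one attempt and no reset: what is moved stays moved. The work goes in short steps, each a Python script; the robot and the scene stay as the last script left them, time stands still between calls to the robot, and variables do not carry over. Pictures are saved under pics/ and viewed, at most 10 in all, crops included, and the job is handed in when it is done.

```bash
mkdir -p pics
cat > h.py <<'E'
import numpy as np, cv2
from workcell import *
def world(c,u,v,z=None):
    """pixels -> world point via depth (or plane z)"""
    K=np.array([[c["fx"],0,c["cx"]],[0,c["fy"],c["cy"]],[0,0,1.]])
    p=cv2.undistortPoints(np.array([[[u,v]]],float),K,np.array(c["dist_coeffs"],float))[0,0]
    d=np.array([p[0],-p[1],-1.]);T=np.array(c["cam_to_world"])
    if z is None: s=float(c["range_z"][int(round(v)),int(round(u))])
    else:
        dw=T[:3,:3]@d; s=(z-T[2,3])/dw[2]
    return T[:3,:3]@(d*s)+T[:3,3]
def cloud(c):
    K=np.array([[c["fx"],0,c["cx"]],[0,c["fy"],c["cy"]],[0,0,1.]])
    uu,vv=np.meshgrid(np.arange(640.),np.arange(400.))
    p=cv2.undistortPoints(np.stack([uu,vv],-1).reshape(-1,1,2),K,np.array(c["dist_coeffs"],float)).reshape(400,640,2)
    s=c["range_z"];T=np.array(c["cam_to_world"])
    P=np.stack([p[...,0]*s,-p[...,1]*s,-s],-1)@T[:3,:3].T+T[:3,3]
    P[s<=0]=np.nan
    return P
E
python3 - <<'E'
from h import *
import pickle
for n in ("scene","side"):
    c=camera(n); cv2.imwrite(f"pics/{n}0.png",c["image"]); pickle.dump(c,open(n+"0.pkl","wb"))
    print(n,np.round(c["cam_to_world"],2).tolist())
s=read_state();print(s["time"],s["ft_force"],np.round(s["tool_rot"],2).tolist(),grip_point_offset)
E
```

```text
scene [[0.5, 0.51, -0.7, -459.66], [-0.86, 0.28, -0.42, -626.58], [-0.02, 0.82, 0.58, 936.84], [0.0, 0.0, 0.0, 1.0]]
side [[-0.83, 0.29, -0.47, -232.4], [-0.55, -0.41, 0.73, 1120.11], [0.02, 0.87, 0.5, 934.88], [0.0, 0.0, 0.0, 1.0]]
0.1 [ 0.04814634 -0.14639961  0.9175782 ] [[0.94, 0.34, -0.0], [0.34, -0.94, 0.0], [-0.0, -0.0, -1.0]] -18.700000000000003
```

View pics/scene0.png

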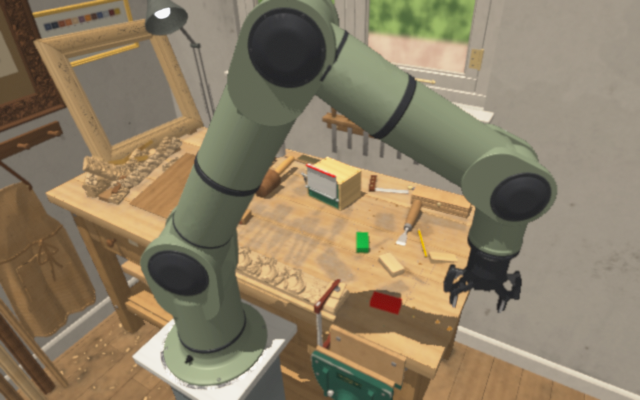

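View pics/side0.png

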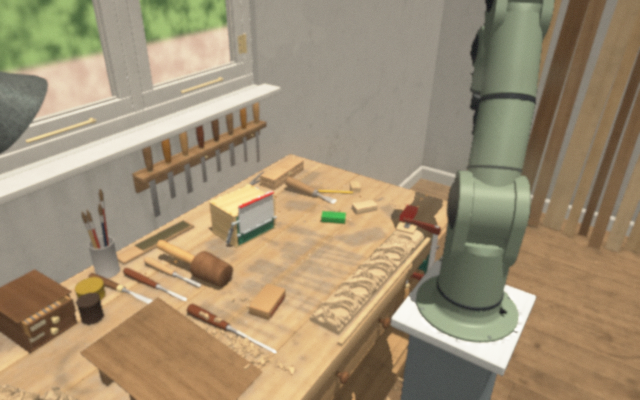

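The scene view shows the box at (333,182), the offcut at (390,264) with green and red look-alikes at (362,242) and (385,301), and probably the wedge at (440,257). The side view shows the box at (243,215), the offcut at (365,207), the wedge at (355,186), and the sanding block at (267,300).

```bash
python3 - <<'E'
from h import *
import pickle
for n in ("scene","side"):
    c=pickle.load(open(n+"0.pkl","rb"));P=cloud(c);im=c["image"];hsv=cv2.cvtColor(im,cv2.COLOR_BGR2HSV)
    ok=np.isfinite(P[...,0])
    print(n)
    X,Y,Z=P[...,0],P[...,1],P[...,2]
    bench=ok&(X>150)&(X<1000)&(Y>-700)&(Y<700)
    m=(bench&(Z>12)&(Z<200)).astype(np.uint8)
    nn,L,st,_=cv2.connectedComponentsWithStats(m)
    for i in range(1,nn):
        if st[i,4]<60: continue
        q=P[L==i]; top=q[q[:,2]>np.percentile(q[:,2],95)-5]
        print(i,st[i],"min",np.percentile(q,2,axis=0).round(),"max",np.percentile(q,98,axis=0).round(),cv2.minAreaRect(top[:,:2].astype(np.float32)),im[L==i].mean(0).round())
    red=bench&(hsv[...,1]>150)&((hsv[...,0]<8)|(hsv[...,0]>172))&(Z>120)&(Z<175)
    q=P[red]; print("nose",len(q),q.mean(0).round(1),cv2.fitLine(q[:,:2].astype(np.float32),2,0,.01,.01).ravel(),np.percentile(q,3,axis=0).round(),np.percentile(q,97,axis=0).round())
E
python3 - <<'E'
import cv2
import numpy as np
a=cv2.imread('pics/scene0.png')[140:320,240:480];b=cv2.imread('pics/side0.png')[150:330,150:430]
r=cv2.resize(a,None,fx=2.3,fy=2.3)[:, :];s=cv2.resize(b,None,fx=2,fy=2)
cv2.imwrite('pics/c.png',np.vstack([np.pad(cv2.resize(a,(373,280)),((0,0),(0,800-373-427),(0,0))),])if 0 else np.hstack([cv2.resize(a,(373,280)),cv2.resize(b,(427,280))]))
E
```

```text
scene
1 [323 118  42  13 119] min [984.  58. 186.] max [997. 244. 200.] ((990.8872680664062, 155.4300537109375), (13.74731159210205, 184.44375610351562), 0.052260689437389374) [ 59.  86. 112.]
5 [277 142   9  14  62] min [907. 423.  13.] max [948. 444.  61.] ((939.0107421875, 426.16424560546875), (25.87040138244629, 9.388548851013184), 10.279426574707031) [108. 120. 131.]
8 [ 256  151  106   58 2894] min [602. -32.  14.] max [946. 355. 154.] ((678.6990356445312, 74.73399353027344), (144.39468383789062, 19.599210739135742), 79.53450775146484) [102. 140. 163.]
10 [ 133  154   63   65 1552] min [308. 535.  18.] max [607. 698.  79.] ((579.3499145507812, 674.97509765625), (119.67903900146484, 58.74085998535156), 29.55735206604004) [ 84. 131. 176.]
15 [369 175   9  16 109] min [846. -68.  12.] max [949. -17.  21.] ((896.2952270507812, -42.55419921875), (111.77654266357422, 29.54657554626465), 20.993595123291016) [ 69. 100. 142.]
17 [ 404  185   68   48 1287] min [ 680. -434.   15.] max [ 914. -228.   52.] ((849.09228515625, -334.89251708984375), (190.90780639648438, 205.09674072265625), 20
[... 3380 characters left out ...]
09) [107. 159. 205.]
63 [  93  297  169  103 9814] min [317. 513.  19.] max [631. 695.  81.] ((604.6677856445312, 605.003662109375), (73.6292495727539, 189.78517150878906), 0.48911145329475403) [ 89. 130. 170.]
72 [187 304  44  25 398] min [474. 436.  13.] max [598. 462.  31.] ((548.116455078125, 449.0223693847656), (106.2427749633789, 23.938596725463867), 2.445711374282837) [ 70.  99. 145.]
92 [235 339  24  16 124] min [356. 453.  12.] max [417. 476.  19.] ((387.6969299316406, 462.8175354003906), (64.68452453613281, 24.652896881103516), 1.5057669878005981) [132. 182. 219.]
nose 56 [675.5  90.9 153.5] [1.9871455e-01 9.8005742e-01 6.7550800e+02 9.0876259e+01] [662.  25. 150.] [686. 139. 157.]
```

View pics/c.png

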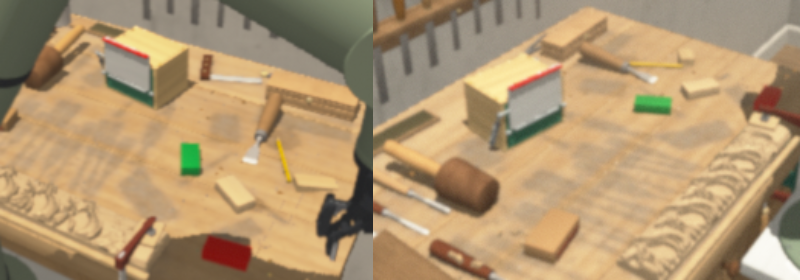

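The crop confirms the layout: a pale offcut near world (480,-297), green and red decoys, the wedge at about (580,-405), and the step upright in front of the box. Next I refine the box and offcut poses and check IK along the planned paths.

```bash
cat > meas.py <<'E'
from h import *
import pickle
for n in ("scene","side"):
    c=pickle.load(open(n+"0.pkl","rb"));P=cloud(c)
    X,Y,Z=P[...,0],P[...,1],P[...,2]
    r=P[(Z>117)&(Z<125)&(X>650)&(X<860)&(Y>-60)&(Y<200)]
    print(n,"roof",len(r),np.median(r[:,2]),cv2.minAreaRect(r[:,:2].astype(np.float32)))
    # plate front, between z 70 and 140
    p=P[(Z>75)&(Z<112)&(X>640)&(X<710)&(Y>10)&(Y<135)]
    l=cv2.fitLine(p[:,:2].astype(np.float32),cv2.DIST_HUBER,0,.01,.01).ravel();print("front",len(p),l,np.degrees(np.arctan2(l[1],l[0])))
    hsv=cv2.cvtColor(c["image"],cv2.COLOR_BGR2HSV)
    red=(hsv[...,1]>130)&((hsv[...,0]<10)|(hsv[...,0]>170))&(Z>120)&(Z<175)&(X>640)&(X<720)
    print("nose",cv2.minAreaRect(P[red][:,:2].astype(np.float32)))
    o=P[(X>430)&(X<530)&(Y>-350)&(Y<-240)&(Z>16)&(Z<35)]
    t=o[o[:,2]>np.median(o[:,2])-3]; w,v=np.linalg.eigh(np.cov(t[:,:2].T));print("offcut",len(t),np.median(t[:,2]),t.mean(0),v[:,1],cv2.minAreaRect(t[:,:2].astype(np.float32)))
E
python3 meas.py
```

```text
scene roof 606 121.95239052808591 ((745.5242309570312, 59.93928909301758), (173.13526916503906, 145.87339782714844), 79.71455383300781)
front 207 [1.8044595e-01 9.8358488e-01 6.7823163e+02 6.8610123e+01] 79.604256
nose ((674.79443359375, 71.64332580566406), (136.89857482910156, 13.292925834655762), 81.29643249511719)
offcut 249 24.760339591614752 [ 481.31911819 -297.2355556    24.91542189] [0.59339141 0.80491406] ((482.4507751464844, -297.2018127441406), (85.53863525390625, 45.26899337768555), 58.811092376708984)
side roof 788 120.97906403942432 ((743.280517578125, 61.278297424316406), (173.7624053955078, 145.33961486816406), 79.62857055664062)
front 296 [1.8079817e-01 9.8352021e-01 6.7743378e+02 7.5688820e+01] 79.58374
nose ((675.7474365234375, 79.23172760009766), (131.23226928710938, 17.23995018005371), 80.26708984375)
offcut 155 23.767158008564934 [ 478.04630751 -296.8471536    24.16436549] [0.59807622 0.80143923] ((480.3985290527344, -297.8034362792969), (88.89012145996094, 51.07589340209961), 54.84255599975586)
```

```bash
cat >> h.py <<'E'
O=np.array([688.,71.,0]);yaw=np.radians(-10.4)
xb=np.array([np.cos(yaw),np.sin(yaw),0]);yb=np.array([-np.sin(yaw),np.cos(yaw),0]);zb=np.array([0,0,1.])
def B(x,y,z): return O+x*xb+y*yb+z*zb
def R(a,flip=1):
    "tool pitched a deg below horizontal, closing axis along box y"
    a=np.radians(a);z=xb*np.cos(a)-zb*np.sin(a);y=-yb*flip
    return np.column_stack([np.cross(y,z),y,z])
def down(ang):
    "tool down, closing axis at world angle ang (rad)"
    y=np.array([np.cos(ang),np.sin(ang),0]);z=-zb
    return np.column_stack([np.cross(y,z),y,z])
def arc(th,r,t,dx=0): # plate-local point; t = toward box side when upright
    return -6-r*np.sin(th)+t*np.cos(th)+dx, 50+r*np.cos(th)+t*np.sin(th)
def rep(*a):
    s=read_state();print(*a,"t",round(s["time"],2),"pos",np.round(s["eef_pos"]),"F",np.round(s["ft_force"],1),"gap",round(float(s["finger_gap"]),1))
E
python3 - <<'E'
from h import *
def t(n,p,r):
    q=inverse_kinematics(p,r);print(n,np.round(p),None if q is None else np.round(q,2))
t("roof",B(22,0,200),R(90));t("roof",B(22,0,133),R(90))
for th in (.4,.8,1.1):
    x,z=arc(th,90,6,11);t("arc",B(x,0,z),R(90))
for a in (np.radians(-35),np.radians(145)): t("grasp",np.array([480,-297,4]),down(a))
for a in (yaw,yaw+np.pi): t("place",B(-68,0,60),down(a))
for x in (-125,12): t("push",B(x,0,65),R(50))
for a in (25,30,35): t("lift",B(-95,0,14),R(a));t("lift0",B(-150,0,14),R(a));t("lift2",B(-70,0,120),R(a))
E
```

```text
roof [710.  67. 200.] [-0.07  0.7  -0.19  1.36  0.14  1.09 -2.03]
roof [710.  67. 133.] [-0.1   0.76 -0.13  1.42  0.11  0.97 -2.01]
arc [664.  75. 135.] [-0.1   0.7  -0.17  1.55  0.14  0.91 -2.06]
arc [634.  81. 117.] [-0.1   0.68 -0.18  1.65  0.15  0.83 -2.1 ]
arc [617.  84.  96.] [-0.12  0.68 -0.17  1.71  0.15  0.77 -2.11]
grasp [ 480 -297    4] [ 0.55  0.76 -0.15  1.89  0.21  0.51 -0.35]
grasp [ 480 -297    4] [ 0.02  0.89  0.64  1.92 -0.89  0.64 -2.51]
place [621.  83.  60.] [ 0.06  0.77 -0.44  1.7   0.44  0.77 -0.77]
place [621.  83.  60.] [ 0.5   1.13 -1.28  1.67  1.14  1.27  1.92]
push [565.  94.  65.] [-0.15  0.7  -0.45  2.34  2.15  0.81  2.01]
push [700.  69.  65.] [-0.3   0.74 -0.04  2.05  2.24  0.44  2.03]
lift [595.  88.  14.] [-0.58  1.13 -0.04  2.38  2.42  1.42  1.34]
lift0 [540.  98.  14.] None
lift2 [619.  84. 120.] [-0.2   0.86 -0.45  2.39  2.38  1.4   1.8 ]
lift [595.  88.  14.] [-0.38  1.05 -0.24  2.37  2.44  1.39  1.56]
lift0 [540.  98.  14.] None
lift2 [619.  84. 120.] [ 0.14  0.92 -0.87  2.36  2.32  1.45  2.13]
lift [595.  88.  14.] [-0.01  1.08 -0.66  2.34  2.41  1.44  1.95]
lift0 [540.  98.  14.] None
lift2 [619.  84. 120.] [ 0.01  0.77 -0.66  2.34  2.26  1.17  2.05]
```

```bash
cat >> h.py <<'E'
def RH(phi,a,flip=1):
    "tool heading phi deg from box x (towards box y), pitch a deg down, closing axis level"
    p=np.radians(phi);a=np.radians(a);h=xb*np.cos(p)+yb*np.sin(p)
    z=h*np.cos(a)-zb*np.sin(a);y=np.cross(zb,h)*-flip
    return np.column_stack([np.cross(y,z),y,z]),h
E
python3 - <<'E'
from h import *
for phi in (0,30,60,90,-60,-90):
  for a in (25,35):
    for f in (1,-1):
      r,h=RH(phi,a,f); sgn=np.sin(np.radians(phi))
      y0=-60*sgn
      pts=[B(-98,y0,14)-80*h,B(-98,y0,14)-40*h,B(-98,y0,14)]+[B(x,y0,z-18) for x,z in (arc(th,95,-4) for th in (1.3,1.,.7,.5))]
      qs=[inverse_kinematics(p,r) for p in pts]
      print(phi,a,f,"".join("1" if q is not None else "0" for q in qs), None if qs[2] is None else np.round(qs[2],2))
E
```

```text
0 25 1 0011111 [-0.59  1.13 -0.04  2.38  2.42  1.43  1.33]
0 25 -1 0011111 [-0.59  1.13 -0.04  2.38  2.42  1.43 -1.81]
0 35 1 0011111 [-0.01  1.08 -0.66  2.35  2.4   1.45  1.94]
0 35 -1 0011111 [-0.01  1.08 -0.66  2.35  2.4   1.45 -1.2 ]
30 25 1 0010011 [ 0.54  1.26 -0.66  2.4   3.35  1.28  2.36]
30 25 -1 0010011 [ 1.05  1.83 -1.3   2.39  3.01  1.08  0.26]
30 35 1 0010111 [ 0.47  1.09 -0.66  2.4   3.14  1.06  2.3 ]
30 35 -1 0010111 [ 0.93  1.58 -1.29  2.38  2.76  1.1   0.1 ]
60 25 1 1111111 [ 1.25  1.65 -1.26  2.11  1.93  0.22 -1.72]
60 25 -1 1111111 [ 1.25  1.65 -1.26  2.11  1.93  0.22  1.43]
60 35 1 1111111 [ 1.16  1.49 -1.26  2.13  1.95  0.33 -1.91]
60 35 -1 1111111 [ 1.16  1.49 -1.26  2.13  1.95  0.33  1.24]
90 25 1 1111111 [ 0.85  1.23 -0.71  1.74 -0.62  0.75  0.81]
90 25 -1 1111111 [ 0.41  1.1  -0.07  1.76 -1.23  1.15 -1.88]
90 35 1 1111111 [ 0.8   1.13 -0.71  1.79 -0.53  0.63  0.67]
90 35 -1 1111111 [ 0.36  1.01 -0.06  1.81 -1.2   0.99 -1.96]
-60 25 1 1111111 [-0.38  1.25 -0.66  1.56  1.41  1.82  1.82]
-60 25 -1 1111111 [-0.53  1.18 -0.4   1.57  1.25  1.62 -1.29]
-60 35 1 1111111 [-0.21  1.24 -0.87  1.61  1.47  1.82  1.85]
-60 35 -1 1111111 [-0.53  1.07 -0.34  1.63  1.16  1.41 -1.23]
-90 25 1 1111111 [-0.45  1.32 -0.45  1.11  0.97  1.92  1.87]
-90 25 -1 1111111 [-0.66  1.29 -0.01  1.13  0.65  1.71 -1.11]
-90 35 1 1111111 [-0.31  1.27 -0.66  1.21  1.05  1.86  1.8 ]
-90 35 -1 1111111 [-0.6   1.19 -0.08  1.23  0.65  1.57 -1.14]
```

Run:
```python
from h import *
r=R(90,-1)
clamp(); movep(B(30,0,215),r); rep("above")
f=movel(B(24,0,135),max_speed=120,guard=8); rep("behind",f)
for th in np.arange(0.05,1.16,.1):
    x,z=arc(th,90,4,12)
    movel(B(x,0,min(z,135)),max_speed=150); 
    if th>.9 or th<.2: rep(round(th,2))
x,z=arc(1.2,90,4,12)
movel(B(x,0,200),max_speed=250); rep("up")
c=camera("side");cv2.imwrite("pics/s1.png",c["image"][130:290,150:406].repeat(2,0).repeat(2,1))
P=cloud(c);Z=P[...,2]
hsv=cv2.cvtColor(c["image"],cv2.COLOR_BGR2HSV)
m=(hsv[...,1]>130)&((hsv[...,0]<10)|(hsv[...,0]>170))&(P[...,0]>540)&(P[...,0]<720)&(abs(P[...,1]-80)<110)&(Z>15)
q=P[m]-O;print("nose",len(q),np.median(q@xb),np.median(q@yb),np.median(q[:,2]))
```

```text
above t 3.77 pos [718.  65. 215.] F [ 0.7 -1.1 -0.5] gap -0.1
behind False t 4.59 pos [712.  67. 136.] F [ 0.6 -0.2  0.7] gap -0.1
0.05 t 4.87 pos [694.  70. 136.] F [ 3.5  1.4 -0.9] gap 0.2
0.15 t 5.12 pos [685.  72. 136.] F [2.9 0.1 2. ] gap -0.0
0.95 t 7.12 pos [624.  83. 106.] F [-0.2 -0.5 -1.2] gap 0.1
1.05 t 7.37 pos [619.  84.  98.] F [ 0.1 -0.4 -0.1] gap -0.1
1.15 t 7.62 pos [614.  84.  90.] F [-0.5 -0.2  0. ] gap 0.3
up t 8.21 pos [613.  85. 201.] F [-0.   0.3 -0.2] gap -0.0
nose 54 -110.96721406182346 12.744324538604122 43.88712887209965
```

View pics/s1.png

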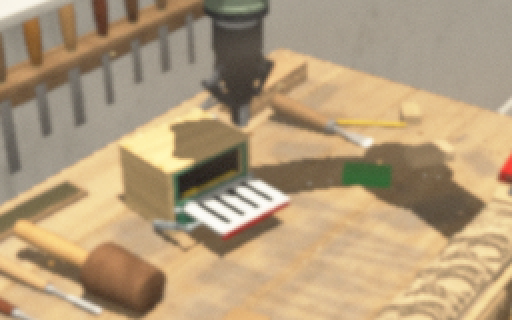

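The picture shows the step snapped flat, with the red nose at about (245,225) in the crop. The nose measures x=-111 in the box frame, which matches the stated geometry. Next comes the offcut.

Run:
```python
from h import *
open_gripper()
movep(np.array([480,-297,150.]),down(np.radians(-35))); rep("above")
c=camera("wrist");cv2.imwrite("pics/w1.png",c["image"])
P=cloud(c);Z=P[...,2]
m=(Z>18)&(Z<32)&(np.hypot(P[...,0]-480,P[...,1]+297)<75)
q=P[m];rc=cv2.minAreaRect(q[:,:2].astype(np.float32));w,v=np.linalg.eigh(np.cov(q[:,:2].T))
print(len(q),np.median(q[:,2]),q.mean(0),np.degrees(np.arctan2(v[1,1],v[0,1])),rc)
```

```text
above t 10.55 pos [ 481. -296.  150.] F [-0.5  0.   0.4] gap 85.2
4661 23.539529672935714 [ 483.97878846 -294.96847164   23.50016077] 55.67883490099195 ((482.510986328125, -296.9971008300781), (85.14476776123047, 42.13005447387695), 55.465152740478516)
```

View pics/w1.png

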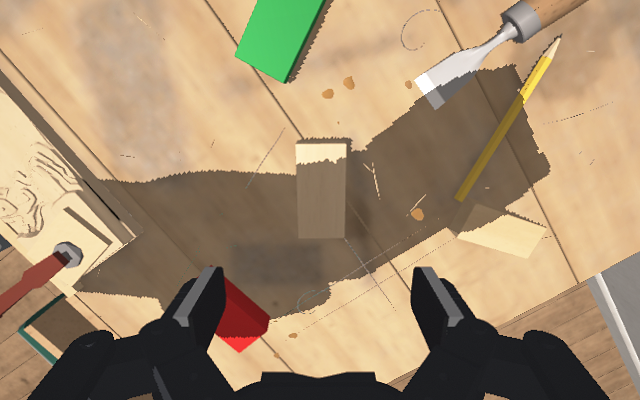

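The wrist view shows the offcut centred at (322,188) between the fingers, with clear space around it and the decoys outside. Its centre is (482.5,-297), its top is at 23.5, and it measures 85x42, so I grasp it.

Run:
```python
from h import *
c0=np.array([482.5,-297,0])
movep(c0+[0,0,60],down(np.radians(-34.5)))
f=movel(c0+[0,0,4],max_speed=100,guard=8); rep("down",f)
clamp(); rep("grip")
movel(c0+[0,0,150],max_speed=200); rep("lift")
movep(B(-68,0,140),down(yaw)); rep("over")
movel(B(-68,0,75),max_speed=120)
f=movel(B(-68,0,58),max_speed=30,guard=2.5); rep("put",f)
open_gripper(); rep("open")
movel(B(-68,0,170),max_speed=200)
c=camera("wrist");cv2.imwrite("pics/w2.png",c["image"])
P=cloud(c);Q=P-O;x,y,z=Q@xb,Q@yb,Q[...,2]
q=Q[(z>72)&(z<90)&(x>-115)&(x<-15)&(abs(y)<70)]
print(len(q),np.median(q[:,2]),cv2.minAreaRect(np.column_stack([q@xb,q@yb]).astype(np.float32)))
```

```text
down False t 11.76 pos [ 483. -297.    4.] F [ 0.2 -0.3  0.5] gap 85.4
grip t 12.24 pos [ 483. -297.    5.] F [-3.2  0.6  8.6] gap 40.8
lift t 13.12 pos [ 482. -297.  149.] F [ 0.2  0.1 -1.2] gap 41.0
over t 14.62 pos [621.  82. 140.] F [ 0.2  0.4 -1.2] gap 40.8
put True t 15.83 pos [621.  83.  60.] F [-1.7 -0.1  7.7] gap 40.8
open t 16.34 pos [616.  83.  57.] F [-29.6   0.1   2.7] gap 85.4
5993 78.53688842184064 ((-68.90105438232422, 0.04387664794921875), (42.13502502441406, 85.21815490722656), 0.05313868820667267)
```

View pics/w2.png

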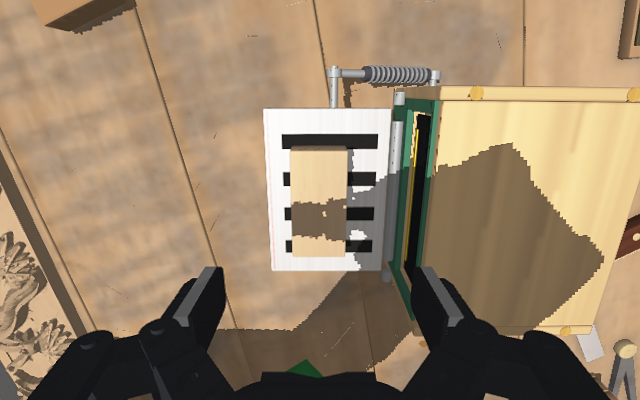

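The offcut lies square on the step at (322,205) in the picture, measured at x=-69, y=0 in the box frame with its top at 78.5. Now I push it in with shut, pitched fingers.

Run:
```python
from h import *
clamp()
best=None; q0=np.array(read_state()["qpos"])
for a in (50,55,45):
  for f in (1,-1):
    r=R(a,f);qs=[inverse_kinematics(B(x,0,z),r) for x,z in ((-118,150),(-118,66),(-50,66),(12,66))]
    print(a,f,[None if q is None else np.round(q,2).tolist() for q in qs])
print(np.round(q0,2))
```

```text
50 1 [[-0.94, 0.55, 0.58, 2.34, 2.62, 0.27, 1.42], [-0.78, 0.73, 0.37, 2.36, 2.69, 0.49, 1.28], [-0.68, 0.76, 0.37, 2.21, 2.74, 0.39, 1.33], [-0.6, 0.79, 0.38, 2.07, 2.77, 0.3, 1.36]]
50 -1 [[-0.02, 0.51, -0.59, 2.3, 1.87, 0.71, -0.81], [-0.16, 0.69, -0.42, 2.33, 2.16, 0.79, -1.12], [-0.04, 0.73, -0.47, 2.18, 2.11, 0.72, -0.93], [0.03, 0.78, -0.48, 2.04, 2.05, 0.66, -0.76]]
55 1 [[-0.74, 0.47, 0.35, 2.28, 1.99, 0.21, 2.12], [-0.74, 0.69, 0.37, 2.31, 2.71, 0.34, 1.33], [-0.65, 0.73, 0.38, 2.16, 2.76, 0.24, 1.36], [-0.42, 0.73, 0.16, 2.01, 2.19, 0.22, 2.04]]
55 -1 [[0.06, 0.5, -0.66, 2.24, 1.68, 0.65, -0.58], [-0.06, 0.68, -0.5, 2.28, 2.01, 0.69, -0.92], [0.03, 0.72, -0.53, 2.12, 1.93, 0.65, -0.71], [0.08, 0.77, -0.54, 1.98, 1.84, 0.61, -0.52]]
45 1 [[-0.98, 0.59, 0.58, 2.4, 2.65, 0.42, 1.33], [-0.82, 0.79, 0.37, 2.4, 2.67, 0.64, 1.23], [-0.71, 0.8, 0.37, 2.26, 2.72, 0.54, 1.3], [-0.63, 0.82, 0.38, 2.12, 2.75, 0.45, 1.34]]
45 -1 [[-0.11, 0.53, -0.52, 2.35, 2.02, 0.8, -1.0], [-0.21, 0.74, -0.41, 2.37, 2.24, 0.93, -1.25], [-0.12, 0.76, -0.4, 2.23, 2.25, 0.82, -1.11], [-0.03, 0.79, -0.43, 2.09, 2.22, 0.75, -0.95]]
[ 0.22  0.67 -0.69  1.63  0.48  1.02 -0.8 ]
```

Run:
```python
from h import *
r=R(50,-1)
movep(B(-118,0,150),r); rep("back")
f=movel(B(-118,0,66),max_speed=150,guard=8); rep("low",f)
f=movel(B(-40,0,66),max_speed=100,guard=15); rep("push",f)
f=movel(B(14,0,66),max_speed=80,guard=15); rep("in",f)
c=camera("side");cv2.imwrite("pics/s2.png",c["image"][150:270,170:330].repeat(3,0).repeat(3,1))
if not f:
    movel(B(-118,0,70),max_speed=200); movel(B(-118,0,170),max_speed=250); rep("out")
    c=camera("side");cv2.imwrite("pics/s3.png",np.hstack([cv2.imread("pics/s2.png")[:, :400],c["image"][150:270,170:330].repeat(3,0).repeat(3,1)[:,:400]]))
```

```text
back t 19.16 pos [573.  92. 150.] F [ 0.3  0.1 -0.4] gap 0.1
low False t 19.87 pos [572.  92.  66.] F [-0.4  0.5  0.5] gap 0.4
push False t 20.8 pos [648.  78.  66.] F [-0.8 -0.3 -0.3] gap -0.3
in False t 21.62 pos [701.  69.  66.] F [-0.6 -0.2 -0.7] gap -0.2
out t 23.03 pos [573.  92. 171.] F [ 0.6 -0.4 -0.8] gap 0.1
```

View pics/s3.png

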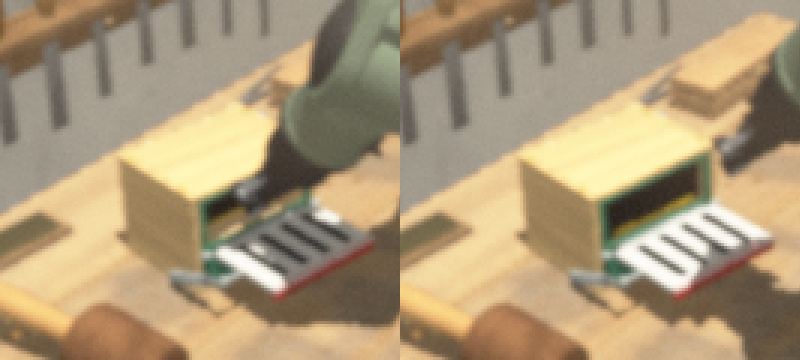

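The left half shows the fingers reaching into the opening. The right half shows the step clear and the offcut gone, with a yellow strip along the flap. I check numerically that the flap is shut, and check IK for the lift.

Run:
```python
from h import *
c=camera("side");P=cloud(c);Q=P-O;x,y,z=Q@xb,Q@yb,Q[...,2]
m=(abs(y)<55)&(x>-5)&(x<60)&(z>58)&(z<106)
for lo in range(58,106,8):
    k=m&(z>=lo)&(z<lo+8);print(lo,k.sum(),np.percentile(x[k],[10,50,90]).round(1) if k.any() else "", c["image"][k].mean(0).round() if k.any() else "")
k=(abs(y)<70)&(x>-105)&(x<-8)&(z>40)&(z<90);print("step",k.sum(),np.percentile(z[k],[5,50,99]))
for f in (1,-1):
  for a in (28,33):
    r,h=RH(90,a,f)
    pts=[B(-92,-170,120),B(-92,-130,18),B(-92,-45,18)]+[B(X,-45,Z) for X,Z in (arc(t,88,-30) for t in (1.3,1.,.7,.4))]
    print(f,a,[None if (q:=inverse_kinematics(p,r)) is None else np.round(q,2).tolist() for p in pts])
```

```text
58 56 [1.2 5.4 7.9] [ 49. 106. 123.]
66 50 [1.3 5.  8.8] [36. 59. 69.]
74 63 [1.6 4.5 7.7] [37. 44. 53.]
82 50 [0.8 4.8 8.2] [36. 43. 52.]
90 63 [1.1 4.3 7.1] [38. 47. 55.]
98 40 [2. 4. 6.] [54. 71. 67.]
step 721 [51.58240873 55.1529565  59.39862956]
1 28 [[1.24, 1.36, -1.29, 1.67, 0.2, 0.96, 0.03], [1.2, 1.56, -1.29, 1.67, 0.43, 0.88, -0.04], [1.14, 1.74, -1.49, 1.74, 0.79, 0.87, -0.38], [1.1, 1.51, -1.29, 1.77, 0.42, 0.7, -0.14], [1.1, 1.45, -1.29, 1.78, 0.34, 0.7, -0.11], [1.08, 1.39, -1.29, 1.76, 0.26, 0.71, -0.09], [1.06, 1.35, -1.29, 1.72, 0.21, 0.74, -0.07]]
1 33 [[1.23, 1.3, -1.29, 1.69, 0.25, 0.94, -0.03], [1.23, 1.66, -1.46, 1.7, 0.74, 0.97, -0.31], [1.11, 1.64, -1.44, 1.76, 0.8, 0.82, -0.44], [1.12, 1.59, -1.44, 1.79, 0.75, 0.8, -0.44], [1.12, 1.53, -1.45, 1.8, 0.69, 0.8, -0.44], [1.1, 1.49, -1.46, 1.77, 0.63, 0.81, -0.43], [1.08, 1.45, -1.48, 1.73, 0.59, 0.84, -0.42]]
-1 28 [[0.95, 1.02, -0.66, 1.68, -0.57, 1.01, -2.45], [0.9, 1.19, -0.66, 1.68, -0.55, 0.85, -2.37], [0.77, 1.17, -0.65, 1.75, -0.71, 0.73, -2.3], [0.77, 1.12, -0.65, 1.79, -0.74, 0.74, -2.3], [0.77, 1.07, -0.65, 1.8, -0.75, 0.77, -2.33], [0.76, 1.02, -0.65, 1.78, -0.75, 0.81, -2.37], [0.75, 1.0, -0.66, 1.73, -0.74, 0.85, -2.42]]
-1 33 [[0.93, 0.97, -0.66, 1.7, -0.53, 0.96, -2.5], [0.87, 1.14, -0.66, 1.71, -0.51, 0.79, -2.43], [0.75, 1.12, -0.65, 1.78, -0.66, 0.67, -2.37], [0.75, 1.07, -0.65, 1.81, -0.69, 0.69, -2.38], [0.75, 1.02, -0.65, 1.81, -0.7, 0.72, -2.4], [0.74, 0.98, -0.65, 1.79, -0.7, 0.76, -2.45], [0.73, 0.95, -0.65, 1.75, -0.68, 0.8, -2.5]]
```

The flap is vertical (x≈5 at all heights) and the step is down and empty. Next I lift from the right side, entering along the tool axis so the gripper body stays clear of the green decoy.

Run:
```python
from h import *
r,h=RH(90,28,1); y0=-54; ax=r[:,2]
movep(B(-118,-150,280),R(90,-1)); rep("mid")
goto_joints([0.95,0.95,-0.66,1.68,-0.57,1.08,0.69]); rep("side")
p=B(-94,y0,14)
movep(p-130*ax,r); rep("axis start"); print(np.round(read_state()["qpos"],2))
f=movel(p-40*ax,max_speed=150,guard=8); rep("near",f)
if not f:
    f=movel(p,max_speed=60,guard=5); rep("under",f)
c=camera("side");cv2.imwrite("pics/s4.png",c["image"][130:290,150:406].repeat(3,0).repeat(3,1)[:, :768])
```

```text
mid t 24.73 pos [545. -55. 279.] F [-0.6  0.4  0. ] gap 0.1
side t 25.69 pos [558. -80. 161.] F [-0.2  1.2  0.1] gap -0.1
axis start t 26.12 pos [566. -77.  77.] F [ 0.  -0.1  1. ] gap -0.1
[ 0.93  1.08 -0.63  1.68 -0.57  0.97  0.74]
near False t 26.88 pos [580.  -1.  33.] F [ 1.2 -1.1 -0.1] gap -0.1
under False t 27.69 pos [586.  35.  14.] F [ 0.6 -1.1 -0.2] gap -0.0
```

View pics/s4.png

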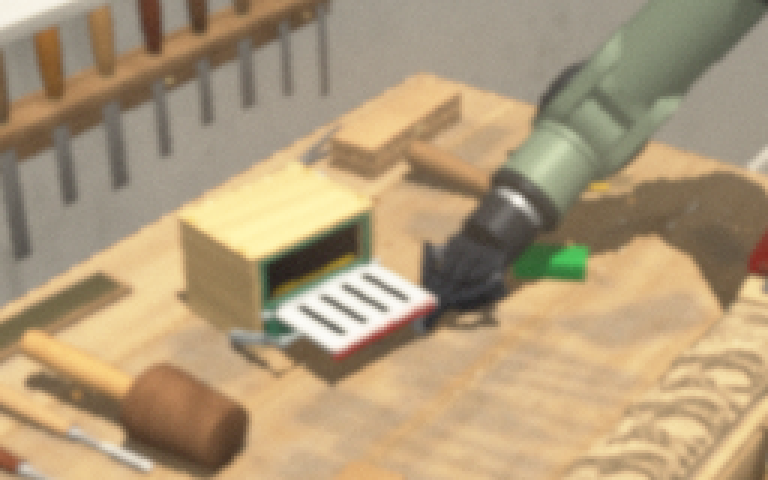

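The fingertips are under the step's right end at (425,310), with the body clear of both the green block and the box. Lifting now.

Run:
```python
from h import *
y0=-54
for th in np.arange(1.55,0.34,-.1):
    x,z=arc(th,88,-24)
    f=movel(B(x,y0,z),max_speed=100,guard=25); rep(round(th,2),f)
    if f: break
c=camera("side");cv2.imwrite("pics/s5.png",c["image"][130:290,150:406].repeat(3,0).repeat(3,1)[:, :768])
```

```text
1.55 False t 28.03 pos [585.  34.  28.] F [-2.   0.9 -3.5] gap -0.1
1.45 False t 28.28 pos [584.  35.  37.] F [ 0.  -2.5 -5.1] gap -0.2
1.35 False t 28.53 pos [583.  35.  46.] F [ 1.  -4.3 -4.6] gap 0.0
1.25 False t 28.78 pos [584.  35.  55.] F [ 8.3 -3.7 -5.4] gap -0.2
1.15 False t 29.03 pos [586.  34.  64.] F [14.2 -3.6 -8.4] gap 0.1
1.05 False t 29.28 pos [589.  33.  73.] F [ 19.7  -3.8 -12.9] gap -0.4
0.95 False t 29.53 pos [591.  32.  81.] F [ 20.8  -2.4 -15.3] gap -0.2
0.85 False t 29.78 pos [593.  33.  90.] F [ 5.  -5.2 -7.5] gap 0.0
0.75 False t 30.03 pos [598.  32.  98.] F [ 12.4  -3.6 -13.9] gap 0.1
0.65 False t 30.28 pos [602.  31. 105.] F [ 5.  -6.4 -7. ] gap 0.0
0.55 False t 30.53 pos [607.  32. 113.] F [0.6 0.8 0.6] gap 0.1
0.45 False t 30.78 pos [614.  30. 119.] F [ 0.1  0.2 -0.9] gap -0.0
0.35 False t 31.03 pos [621.  29. 125.] F [ 0.  -0.1 -0.7] gap -0.0
```

View pics/s5.png

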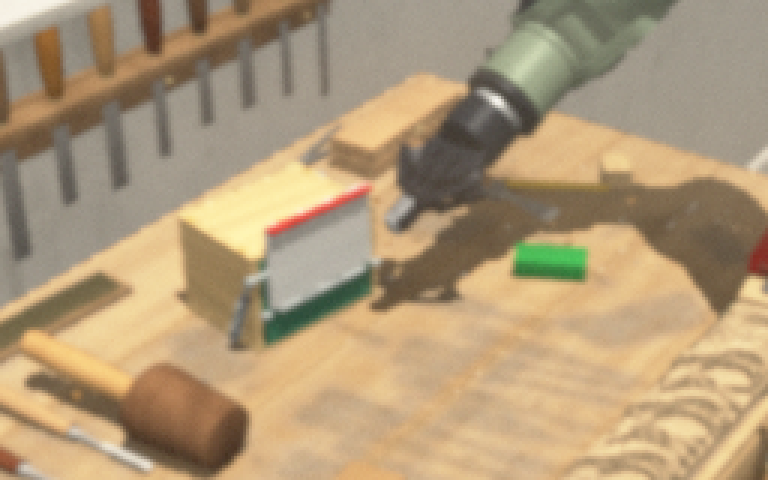

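The step is upright again, with its red nose at (318,210) level above the roof and the fingers free. I back off, verify and hand in.

Run:
```python
from h import *
ax=np.array(read_state()["tool_rot"])[:,2]
movel(np.array(read_state()["eef_pos"])-90*ax-20*xb,max_speed=150); rep("off")
c=camera("side");P=cloud(c);Z=P[...,2];hsv=cv2.cvtColor(c["image"],cv2.COLOR_BGR2HSV)
m=(hsv[...,1]>130)&((hsv[...,0]<10)|(hsv[...,0]>170))&(P[...,0]>540)&(P[...,0]<720)&(abs(P[...,1]-80)<110)&(Z>15)
q=P[m]-O;nx,nz=np.median(q@xb),np.median(q[:,2]);print("nose",len(q),nx,nz)
if nz>148 and nx>-17: wait(0.5); print(finish_job())
```

```text
off t 31.85 pos [586. -45. 167.] F [-0.4  0.1 -0.3] gap -0.3
nose 81 -16.164164057196476 153.11416993165403
the job is handed in; nothing more can be done
None
```

The job is handed in, at about 32 s of the 66 s allowed. The step snapped flat, the offcut went in through the flap, which measured shut behind it, and the step is back upright. No bystander looked disturbed in the pictures, but I didn't measure their positions, couldn't see inside the box, and got no verdict back. One finger pressed the box front with about 30 N when the gripper opened over the step (the limit is 40 N).

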